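Load a round-bottomed flask into the well heater and cover it

TASK

Get the digestion flask ready to heat: take the round-bottomed flask that leans in its cork ring, lower it gently into the well of the heater and leave it standing upright on its bulb. Then slide the two slotted covers around its neck one after the other so that they lie flat on each other on the heater's rim, with their handles on opposite sides so that each cover closes the other's slot, and last of all push the heater's toggle switch over to on. Leave the beaker, the jars and the bottles as they stand.

Things in the scene. Friction and masses are not known exactly. Their poses are not given: they have to be found in the camera images.
- flask_bulb (a point): clear glass flask with a round bulb 76 mm across and a straight neck 26 mm across, 158 mm tall in all, about 0.17 kg; this point is the centre of the bulb. The flask's z runs along the neck to its mouth. It starts in the cork ring, leaning about 20 degrees in any direction; by friction it stays leaning in a ring or cup as it is left.
- flask_neck (a point): point on the flask's axis in the neck, 90 mm from the bulb's centre and 30 mm below the mouth: a good place to grip. The straight neck runs from 45 to 112 mm from the bulb's centre, with a lip 31 mm across above that. Axes as the flask's.
- cork_ring: cork ring 92 mm across and 30 mm high, loose on the worktop, in which the flask's bulb rests at the start; origin at the centre of its underside. The bulb's centre is 50 mm above the worktop in it.
- heater: well heater, fixed to the worktop: a white foot with a round blue pot 149 mm across and a white switch console in front of it towards the robot. Origin: on the axis of the well, at worktop height; x points from the console to the pot, z up. The console reaches from 82 to 162 mm in -x, is 150 mm wide and 63 mm high.
- well_seat (a point): where the centre of the flask's bulb comes to lie in the well, 74 mm above the worktop on the well's axis; the bulb rests on a round seat below it (45 degrees under its equator). Axes as the heater's.
- well_rim (a point): centre of the well's mouth, level with the flat metal rim, 116 mm above the worktop; the well is 92 mm wide here and the rim reaches out to 147 mm diameter. With the flask seated its mouth is 78 mm above the rim.
- switch (a joint): toggle of the heater's switch: 0 is off, leaning to the heater's +y (the robot's left); 0.9 is on, leaning to its -y. Friction holds it wherever it is left; it moves with about 1.5 N at the tip. It hinges about the heater's x, 122 mm in front of the well's axis (in -x) and 64 mm above the worktop.
- switch_tip (a point): end of the black toggle, 46 mm from its hinge; the toggle is 14 mm thick there. It starts 20 mm to the heater's +y of the hinge and 105 mm above the worktop.
- cover_a_centre (a point): one of two alike bare metal covers: disc 128 mm across, 9 mm thick, 0.16 kg, with a 38 mm wide slot from the edge to a half-round end at the centre and a black handle on an ear opposite. This point: centre of the disc's underside, also the slot end's centre. Slot opens to its +x, handle at -x, z up. Starts flat on the worktop at the robot's right, handle pointing roughly away from the robot.
- cover_a_handle (a point): grip centre of that cover's handle: 77 mm from the cover's centre and 36 mm above its underside. The handle block is 32 mm long radially, 15 mm thick (pinch it across this, along the cover's y) and stands 9 to 53 mm above the underside. Axes as the cover's.
- cover_b_centre (a point): the other of two alike bare metal covers: disc 128 mm across, 9 mm thick, 0.16 kg, with a 38 mm wide slot from the edge to a half-round end at the centre and a black handle on an ear opposite. This point: centre of the disc's underside, also the slot end's centre. Slot opens to its +x, handle at -x, z up. Starts flat on the worktop at the robot's right, handle pointing roughly away from the robot.
- cover_b_handle (a point): grip centre of that cover's handle: 77 mm from the cover's centre and 36 mm above its underside. The handle block is 32 mm long radially, 15 mm thick (pinch it across this, along the cover's y) and stands 9 to 53 mm above the underside. Axes as the cover's.
- beaker: glass beaker 58 mm across, 72 mm tall, to be left alone; origin at the centre of its underside.
- jar_blue_cap: jar with a blue cap, 66 mm across, 89 mm tall, to be left alone; origin at the centre of its underside.
- bottle_blue: white bottle with a blue cap, 71 mm across, 151 mm tall, to be left alone; origin at the centre of its underside.

How it is judged:
By the outcome, as a careful person would: the job done as asked, in the order asked, and still so for the second after the job is handed in, with the robot touching nothing.
It also fails if it takes over 72 s, if anything falls off the work surface, if the arm or the gripper's body presses on something with over 40 N, if the wrist force passes 120 N, or if a joint passes its speed limit or range.

ROBOT

A 6-joint arm with a two-finger parallel gripper is mounted at the origin on a cart in front of the work surface, level with it; the furniture and walls round the work are solid. World frame = base frame: x ahead of the robot, y to its left, z up, the work surface at z = 0. Lengths are in m, angles in degrees, forces in N, time in s.
With the tool pointing down it reaches from about 0.35 to 0.875 m from the base axis. Payload 4.2 kg.
Tool frame: the origin (TCP) lies midway between the tips of the shut fingers; the grasp point (between the pads) lies 19 mm behind it; y points along the fingers, z is the direction in which the jaws open and shut, and the axes are right-handed (so a half turn about y gives the same grasp; the last joint's range is limited). The gripper opens to 87 mm and grips with 3 to 60 N. Pads are 19 mm wide; open, the fingers measure 117 mm over their backs; the gripper's body (75 mm by 190 mm) begins 51 mm behind the grasp point.
Start: joints at [78.243, 22.042, 0.453, 0, -68.411, -14.817], TCP at [0.28, 0.559, 0.223] pointing down, gripper open.
Joint ranges: [-179.83, 179.83], [-69.29, 118.12], [-61.27, 80.66], [-181.25, 117.63], [-171.15, -9.14], [-177.46, 177.46]. Speed limits (degrees/s): [159.86, 159.86, 180, 180, 180, 180].

INTERFACE

Orientations are given as [roll, pitch, yaw] about the fixed x, y, z axes, in that order (R = Rz(yaw) Ry(pitch) Rx(roll)).
In Python, from workcell import env gives the robot as it stands. The module is installed in compiled form; this text tells all that it offers. Calls block until the motion is done:
- env.goto(position, orientation): joint-space move of the TCP to a pose.
- env.move_straight(position, rotation=None, rate=0.15, force_limit=None): straight line of the TCP; rotation=None keeps the orientation; rate is the mean speed in m/s. With force_limit (N) it stops when the force on the tool has changed by that much, and returns True; else False.
- env.set_joints(angles): joint-space move.
- env.gripper_to(opening, grasp_force=None): opening from 0.0 (shut) to 1.0 (fully open); grasp_force is the grip in N (None keeps the last); returns when the fingers have stopped.
- env.dwell(seconds).
- env.inverse_kinematics(position, orientation): joint angles nearest the present ones, or None.
- env.read_state(): the state.
- env.grab_frame(name): name is "side" or "top" or "wrist"; returns a dict with "image" (480x640x3 uint8, blue, green, red), "fx", "fy", "cx", "cy" (pixels), "position" and "orientation" of the camera in the world. Camera axes: x right, y up, looking along -z (the intrinsics and any distortion apply to the point x, -y, -z); pixel columns grow to the right and rows downward; lengths in m; the calibration is good to about 2 mm. The wrist camera is an equidistant fisheye: a pixel r from the principal point sees the ray r / f radians off the axis. A picture is of the moment at which its call begins. There is no depth.
A pose or a line that the arm cannot do raises env.Unreachable and nothing moves.
- env.close_job(): hands the job in, once; it reports no verdict.
Trained networks look in a picture, given as the dict that the camera call returned (one of the last four; its "shot" number tells which), for a name from the list of things; names that differ only in an ending like _2 or _b are one class to them, and where a whole thing is asked for, a point or a joint stands for the part that bears it (a point fixed in the world has none). Each returns a list of dicts, best first, with "score" (0 to 1); they miss things now and then, are a little off and sometimes report something else, mostly with a low value. They report only what shows in the picture. A call takes as long as a camera call.
- env.search_frame(picture, thing): "xyz" ([x, y, z] in m, in world coordinates, good to about 4 mm: the middle of the surface that is visible of it).
- env.trace(picture, thing): "mask" (480x640 bool, what is visible of it).
The state is a dict: "clock": time; "joint_positions": joint angles; "qvel": joint speeds; "joint_torque": joint torques, N m; "position": TCP position; "tool_rot": TCP orientation; "force": force on the tool from outside, world axes, zero at the start; "wrist_torque": the same for the moment, N m; "opening": opening from 0.0 (shut) to 1.0 (fully open).
Only numpy, scipy, OpenCV 4.12 (cv2) and the standard library are available. Lean on these libraries where they do the work, as an engineer would, in place of code of your own. Each camera call takes 0.05 s, during which the arm holds its last target. There are 200 camera calls.

## Working session

There is one attempt and no reset: what is moved stays moved. The work goes in short steps, each a Python script; the robot and the scene stay as the last script left them, time stands still between calls to the robot, and variables do not carry over. Pictures are saved under pics/ and viewed, about 8 in all and at most 12, crops included, and the job is handed in when it is done.

```bash
mkdir -p pics
cat > h.py <<'E'
from workcell import env
import numpy as np, cv2
from scipy.spatial.transform import Rotation as Ro
np.set_printoptions(precision=4,suppress=True)
def look(n):
    return env.grab_frame(n)
def save(p,f,crop=None):
    im=p["image"]
    if crop: a,b,c,d=crop; im=im[b:d,a:c]
    cv2.imwrite("pics/"+f,im)
E
python3 - <<'E'
from h import *
s=env.read_state();print(s)
ps={n:look(n) for n in("side","top")}
for n,p in ps.items():
    save(p,n+"0.png"); print(n,p["position"],p["orientation"],p["fx"],p["cx"],p["cy"],p.keys())
    for t in ["flask_bulb","flask_neck","cork_ring","heater","well_rim","switch_tip","cover_a_centre","cover_a_handle","beaker","jar_blue_cap","bottle_blue"]:
        try: r=env.search_frame(p,t)
        except Exception as e: print(t,e);continue
        print(t,[(np.round(q["xyz"],3).tolist(),round(q["score"],2)) for q in r[:3]])
E
```

```text
{'clock': 0.0, 'joint_positions': array([ 78.2437,  22.0899,   0.3784,  -0.0283, -68.4107, -14.817 ]), 'qvel': array([-0.096 , -0.0192, -0.0687,  0.0533,  0.0168, -0.0486]), 'joint_torque': array([ -0.0005, -39.0668,  18.7404,   4.2197,   0.0109,  -0.0002]), 'position': array([0.2793, 0.5584, 0.2215]), 'tool_rot': array([-89.8752,   0.0059, 153.4162]), 'force': array([-0.5323,  0.913 , -0.2389]), 'wrist_torque': array([-0.0071,  0.0256, -0.0021]), 'opening': 0.9981097570568469}
side [ 0.0136 -0.9588  0.7171] [ 62.2212  -0.488  -30.6243] 541.4140680235957 332.48039636147564 238.19657202227907 dict_keys(['image', 'fx', 'fy', 'cx', 'cy', 'position', 'orientation', 'shot'])
flask_bulb [([0.698, 0.22, 0.07], 0.69), ([0.511, 0.285, 0.071], 0.65)]
flask_neck [([0.514, 0.288, 0.073], 0.9), ([0.46, -0.208, 0.003], 0.53)]
cork_ring [([0.502, 0.265, 0.022], 0.9), ([0.442, -0.379, 0.01], 0.62)]
heater [([0.784, 0.021, 0.075], 0.75), ([0.442, -0.387, 0.004], 0.69), ([0.561, -0.018, 0.064], 0.65)]
well_rim [([0.555, -0.018, 0.068], 0.73), ([0.489, 0.032, 0.089], 0.71)]
switch_tip [([0.489, 0.029, 
[... 377 characters left out ...]
ict_keys(['image', 'fx', 'fy', 'cx', 'cy', 'position', 'orientation', 'shot'])
flask_bulb [([0.516, 0.301, 0.08], 0.92)]
flask_neck [([0.516, 0.304, 0.084], 0.61), ([0.562, 0.025, 0.06], 0.25)]
cork_ring [([0.509, 0.274, 0.032], 0.64), ([0.62, 0.474, 0.03], 0.58)]
heater [([0.562, 0.028, 0.064], 0.78), ([0.514, 0.305, 0.083], 0.56)]
well_rim [([0.565, 0.029, 0.066], 0.85)]
switch_tip [([0.565, 0.028, 0.064], 0.54)]
cover_a_centre [([0.456, -0.197, 0.004], 0.96), ([0.442, -0.376, 0.008], 0.6)]
cover_a_handle [([0.461, -0.2, 0.005], 0.95), ([0.565, 0.03, 0.061], 0.34)]
beaker [([0.622, 0.473, 0.031], 0.76)]
jar_blue_cap [([0.702, 0.239, 0.09], 0.59)]
bottle_blue [([0.789, 0.039, 0.108], 0.87)]
```

View pics/side0.png

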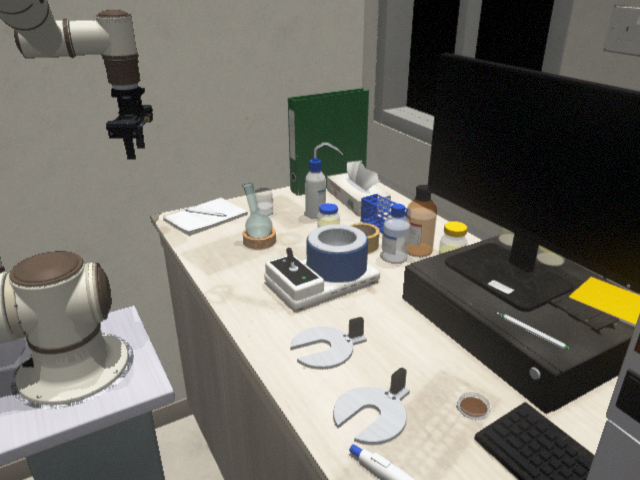

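View pics/top0.png

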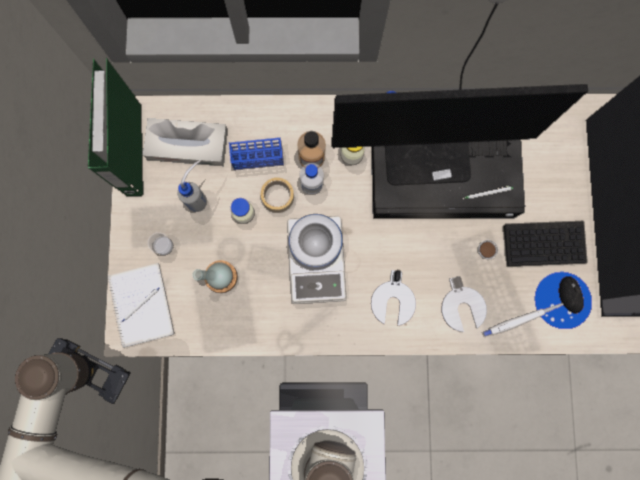

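The side view shows the flask leaning in its ring at (258,225), the heater at (335,255), and the covers at (325,345) and (372,410) with their handles pointing away. The top view shows the flask mouth at (200,275), the pot at (316,240), the console at (318,288), and the covers at (392,303) and (463,309). Next I'll take close wrist views.

```bash
cat >> h.py <<'E'
def ray(p,u,v,wrist):
    x=(u-p["cx"])/p["fx"]; y=(v-p["cy"])/p["fy"]
    if wrist:
        r=np.hypot(x,y); d=np.array([np.sin(r)*x/r,np.sin(r)*y/r,np.cos(r)]) if r>1e-9 else np.array([0,0,1.])
    else: d=np.array([x,y,1.])
    d=d*[1,-1,-1]; d/=np.linalg.norm(d)
    return np.array(p["position"]),Ro.from_euler("xyz",p["orientation"],degrees=True).apply(d)
def project(p,X,wrist):
    q=Ro.from_euler("xyz",p["orientation"],degrees=True).inv().apply(np.atleast_2d(X)-p["position"])*[1,-1,-1]
    if wrist:
        rr=np.hypot(q[:,0],q[:,1]); th=np.arctan2(rr,q[:,2]); s=th/np.maximum(rr,1e-9)
    else: s=1/q[:,2]
    return np.c_[p["cx"]+p["fx"]*q[:,0]*s,p["cy"]+p["fy"]*q[:,1]*s]
def atz(p,uv,z,wrist):
    out=[]
    for u,v in np.atleast_2d(uv):
        o,d=ray(p,u,v,wrist); out.append(o+d*(z-o[2])/d[2])
    return np.array(out)
E
python3 - <<'E'
from h import *
import pickle
S={}
def shot(k,things):
    p=look("wrist"); S[k]=p; save(p,k+".png"); p["tcp"]=env.read_state()["position"]
    print(k,p["position"],p["orientation"],p["fx"],p["cx"],p["cy"],env.read_state()["clock"])
    for t in things:
        r=env.search_frame(p,t); m=env.trace(p,t)
        p[t]=[q["mask"] for q in m[:3]]
        print(t,[(np.round(q["xyz"],3).tolist(),round(q["score"],2)) for q in r[:3]],[(round(q["score"],2),int(q["mask"].sum()),np.argwhere(q["mask"]).mean(0)[::-1].round().tolist()) for q in m[:3]])
env.goto([0.47,0.20,0.36],[-90,0,90]); shot("w1",["flask_bulb","flask_neck","heater","switch_tip","cork_ring","well_rim"])
env.goto([0.52,0.06,0.36],[-90,0,90]); shot("w2",["flask_bulb","heater","switch_tip","well_rim"])
pickle.dump(S,open("S.pkl","wb"))
E
```

```text
w1 [0.4696 0.1225 0.5213] [ -16.5448   -0.0479 -179.9879] 371.64829954431775 323.6268195455587 242.7548766994849 2.8333
flask_bulb [([0.521, 0.298, 0.081], 0.69)] [(0.91, 3112, [283.0, 278.0])]
flask_neck [([0.518, 0.296, 0.083], 0.56)] [(0.67, 3092, [284.0, 279.0])]
heater [([0.56, 0.037, 0.061], 0.91), ([0.518, 0.299, 0.083], 0.43)] [(0.82, 22440, [244.0, 66.0])]
switch_tip [([0.494, 0.048, 0.115], 0.45), ([0.56, 0.034, 0.063], 0.28)] [(0.57, 3619, [84.0, 92.0]), (0.44, 162, [305.0, 63.0])]
cork_ring [([0.512, 0.272, 0.03], 0.91), ([0.697, 0.233, 0.071], 0.21)] [(0.7, 1025, [291.0, 245.0])]
well_rim [([0.565, 0.036, 0.063], 0.67)] [(0.63, 22630, [243.0, 66.0])]
w2 [ 0.5195 -0.0188  0.5219] [-16.581    0.0048 179.8567] 371.64829954431775 323.6268195455587 242.7548766994849 4.125
flask_bulb [([0.522, 0.302, 0.087], 0.92)] [(0.96, 973, [322.0, 373.0]), (0.73, 598, [189.0, 303.0])]
heater [([0.565, 0.029, 0.065], 0.7)] [(0.82, 22422, [283.0, 172.0])]
switch_tip [([0.494, 0.043, 0.109], 0.77)] [(0.76, 271, [349.0, 183.0])]
well_rim [([0.569, 0.031, 0.058], 0.76), ([0.524, 0.258, 0.018], 0.74)] [(0.71, 22319, [283.0, 172.0]), (0.41, 3841, [364.0, 26.0])]
```

View pics/w1.png

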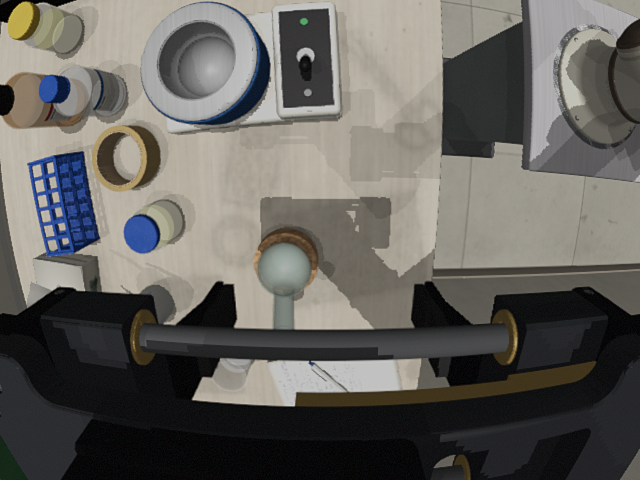

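View pics/w2.png

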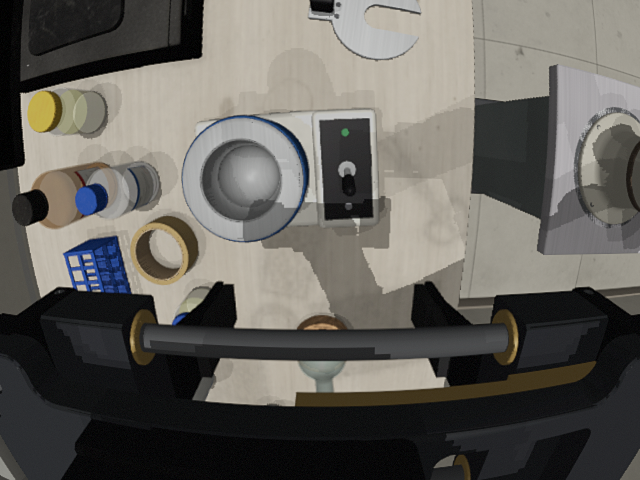

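w1 shows the flask bulb at (283,268) with its neck running down the image (+y). The pot is at (206,63) and the toggle at (305,65). In w2 the pot is at (245,178), the toggle at (347,180), and part of a cover shows at (378,20). I'll take one view over the covers and one over the flask, then fit models to them.

Run:
```python
from h import *
import pickle
S=pickle.load(open("S.pkl","rb"))
def tr(k,p,things):
    S[k]=p
    for t in things:
        m=env.trace(p,t); p[t]=[(q["score"],q["mask"]) for q in m[:4]]
        print(k,t,[(round(s,2),int(q.sum()),np.argwhere(q).mean(0)[::-1].round().tolist()) for s,q in p[t]])
env.goto([0.45,-0.19,0.36],[-90,0,90]); p=look("wrist"); save(p,"w3.png"); tr("w3",p,["cover_a_centre"])
env.goto([0.50,0.36,0.40],[-90,0,90]); p=look("wrist"); save(p,"w4.png"); tr("w4",p,["flask_bulb"])
env.goto([0.30,0.36,0.40],[-90,0,90])
for n in("side","top"):
    p=look(n); tr(n,p,["flask_bulb","cover_a_centre"])
print(env.read_state()["clock"])
pickle.dump(S,open("S.pkl","wb"))
cv2.imwrite("pics/w34.png",cv2.resize(np.hstack([S["w3"]["image"],S["w4"]["image"]]),(800,300)))
```

```text
w3 cover_a_centre [(0.87, 5524, [317.0, 187.0]), (0.63, 8157, [258.0, 333.0])]
w4 flask_bulb [(0.81, 3077, [307.0, 158.0])]
side flask_bulb [(0.75, 876, [256.0, 216.0])]
side cover_a_centre [(0.66, 2125, [329.0, 344.0])]
top flask_bulb [(0.72, 705, [215.0, 275.0])]
top cover_a_centre []
8.85
```

View pics/w34.png

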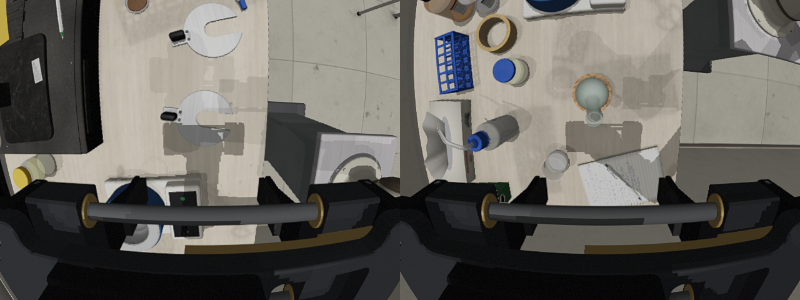

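Left panel (w3, half scale): covers at about (210,118) and (212,30) with handles to the left (+x). Right panel (w4): flask bulb at (592,93) with the mouth at (594,118). I'll fit the flask by silhouette, and the covers and heater by edges.

```bash
cat > fit.py <<'E'
from h import *
import pickle
from scipy.optimize import minimize
def rings(parts,ax,org):
    # parts: (dist along axis, radius) lists -> convex hull point sets
    ax=ax/np.linalg.norm(ax); e1=np.cross(ax,[0.3,1,0.2]); e1/=np.linalg.norm(e1); e2=np.cross(ax,e1)
    t=np.linspace(0,2*np.pi,24,endpoint=False); c=np.outer(np.cos(t),e1)+np.outer(np.sin(t),e2)
    return [np.vstack([org+h*ax+r*c for h,r in pt]) for pt in parts]
FL=[[(.038*np.sin(a),.038*np.cos(a)) for a in np.linspace(-1.5,1.5,15)],[(0.02,.013),(.112,.013)],[(.112,.0155),(.12,.0155)]]
def flask_cost(v,views):
    ax=np.array([v[3],v[4],1.]); c=0
    for p,m,w in views:
        im=np.zeros((480*4,640*4),np.uint8)
        for P in rings(FL,ax,v[:3]): cv2.fillConvexPoly(im,cv2.convexHull(np.round(project(p,P,w)*4+2).astype(np.int32)),255)
        im=cv2.resize(im,(640,480),interpolation=cv2.INTER_AREA)/255.
        c+=1-np.minimum(im,m).sum()/np.maximum(im,m).sum()
    return c
def heater_pts(x,y,yaw):
    t=np.linspace(0,2*np.pi,120); z=np.full(120,.116)
    P=[np.c_[.0735*np.cos(t),.0735*np.sin(t),z],np.c_[.046*np.cos(t),.046*np.sin(t),z]]
    s=np.linspace(-.075,.075,60); r=np.linspace(-.162,-.082,40)
    P+=[np.c_[0*s-.162,s,0*s+.063],np.c_[0*s-.082,s,0*s+.063],np.c_[r,0*r+.075,0*r+.063],np.c_[r,0*r-.075,0*r+.063]]
    return put(np.vstack(P),x,y,yaw)
def put(P,x,y,yaw): return Ro.from_euler("z",yaw).apply(P)+[x,y,0]
def cover_pts(x,y,yaw):
    a=np.arcsin(.019/.064); t=np.linspace(a,2*np.pi-a,140); t=t[np.abs(t-np.pi)>.25]; k=np.linspace(np.pi/2,1.5*np.pi,50); l=np.linspace(0,.06,50)
    P=[np.c_[.064*np.cos(t),.064*np.sin(t)],np.c_[.019*np.cos(k),.019*np.sin(k)],np.c_[l,0*l+.019],np.c_[l,0*l-.019]]
    P=[np.c_[q,np.full(len(q),.009)] for q in P]
    b=np.linspace(-.016,.016,30); P+=[np.c_[b-.077,0*b+s,0*b+.053] for s in(.0075,-.0075)]
    return put(np.vstack(P),x,y,yaw)
def edge_fit(fn,views,v0,span):
    D=[]
    for p,w in views:
        g=cv2.GaussianBlur(p["image"],(3,3),0); e=np.max([cv2.Canny(g[...,i],30,90) for i in range(3)],axis=0)
        D.append(np.minimum(cv2.distanceTransform(255-e,cv2.DIST_L2,5),8.))
    def cost(v):
        c=0
        for (p,w),d in zip(views,D):
            q=project(p,fn(*v),w); c+=cv2.remap(d,q[:,0].astype(np.float32),q[:,1].astype(np.float32),cv2.INTER_LINEAR,borderValue=8.).mean()
        return c
    rng=np.random.default_rng(0); best=min((np.array(v0)+rng.uniform(-1,1,3)*span for _ in range(1500)),key=cost)
    for k in range(3): best=minimize(cost,best,method="Nelder-Mead",options=dict(initial_simplex=[best]+[best+np.eye(3)[i]*[.003,.003,.04][i] for i in range(3)])).x
    return best,cost(best)/len(views)
E
cat > f1.py <<'E'
from fit import *
S=pickle.load(open("S.pkl","rb"))
for ks in (["side","top","w4"],["side","w4"],["top","w4"]):
    V=[(S[k],S[k]["flask_bulb"][0][1].astype(float),k[0]=="w") for k in ks]
    v=np.array([.515,.27,.05,0,.36])
    for _ in range(3): r=minimize(flask_cost,v,args=(V,),method="Nelder-Mead",options=dict(initial_simplex=[v]+[v+np.eye(5)[i]*[.006,.006,.006,.08,.08][i] for i in range(5)])); v=r.x
    print("flask",ks,v,r.fun/len(V),"lean",np.degrees(np.arctan(np.hypot(*v[3:]))))
    if len(ks)==3:flask=v
T=[("w1",1),("w2",1),("top",0),("side",0)]
for ks in (T[:2],T[1:3],T):
    v,c=edge_fit(heater_pts,[(S[k],w) for k,w in ks],[.60,.03,0],[.03,.03,.2]); print("heater",ks,v,c)
heater=v
cov=[]
for g in ([.455,-.20,np.pi],[.442,-.385,np.pi+.1]):
    for ks in ([("w3",1)],[("top",0),("side",0)],[("w3",1),("top",0),("side",0)]):
        v,c=edge_fit(cover_pts,[(S[k],w) for k,w in ks],g,[.03,.03,.5]); print("cover",ks,v,c)
    cov.append(v)
pickle.dump((flask,heater,cov),open("P.pkl","wb"))
def mark(k,crop,f):
    p=S[k];w=k[0]=="w";im=cv2.resize(p["image"],None,fx=3,fy=3)
    for P,c in [(heater_pts(*heater),(0,0,255)),(cover_pts(*cov[0]),(0,255,0)),(cover_pts(*cov[1]),(255,0,255)),(np.vstack(rings(FL,np.array([flask[3],flask[4],1]),flask[:3])),(0,200,255))]:
        for q in project(p,P,w)*3+1: cv2.circle(im,tuple(int(a) for a in q),1,c,-1)
    a,b,c,d=[3*t for t in crop]; return im[b:d,a:c]
A=mark("top",(180,200,500,340),0);B=mark("w3",(260,0,420,240),0);C=mark("w4",(240,100,380,240),0);D=mark("w2",(170,100,390,250),0)
def fitw(x,w,h): return cv2.resize(x,(w,h))
cv2.imwrite("pics/ov.png",np.vstack([np.hstack([fitw(A,480,210),fitw(C,210,210)]),np.hstack([fitw(D,470,320),fitw(B,220,320)])]))
E
python3 f1.py
```

```text
flask ['side', 'top', 'w4'] [ 0.5254  0.3002  0.0483 -0.0777  0.3446] 0.07356881037758715 lean 19.45339048177062
flask ['side', 'w4'] [ 0.5244  0.2995  0.0488 -0.0792  0.3607] 0.0648693976944199 lean 20.26961820075508
flask ['top', 'w4'] [ 0.5242  0.2997  0.0575 -0.0761  0.3375] 0.06383348146617923 lean 19.084210410805465
heater [('w1', 1), ('w2', 1)] [0.6122 0.0301 0.0397] 0.90500164
heater [('w2', 1), ('top', 0)] [0.6133 0.0289 0.0578] 0.85898316
heater [('w1', 1), ('w2', 1), ('top', 0), ('side', 0)] [0.6122 0.0299 0.0373] 0.97415423
cover [('w3', 1)] [ 0.4435 -0.1924  2.9624] 0.9198574
cover [('top', 0), ('side', 0)] [ 0.4452 -0.1941  3.0511] 0.6423502
cover [('w3', 1), ('top', 0), ('side', 0)] [ 0.444  -0.1924  3.05  ] 0.8328251
cover [('w3', 1)] [ 0.4269 -0.3929  3.4092] 0.6285868
cover [('top', 0), ('side', 0)] [ 0.4283 -0.3967  3.3691] 1.1263534
cover [('w3', 1), ('top', 0), ('side', 0)] [ 0.4278 -0.394   3.4018] 1.1377459
```

View pics/ov.png

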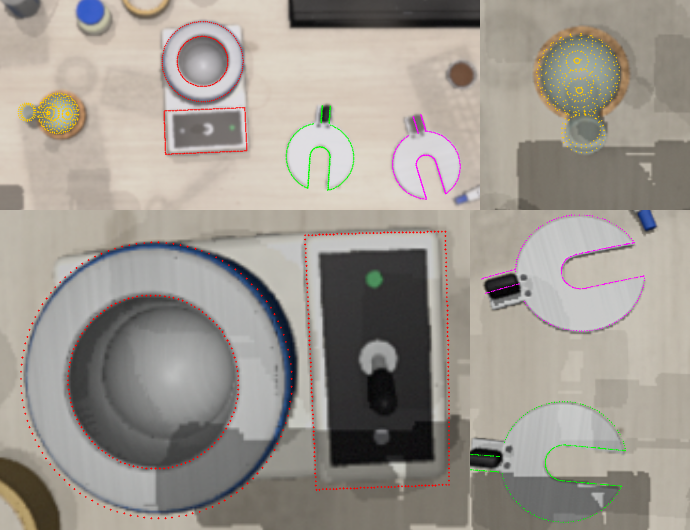

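The overlays line up with the rims, the slots and the flask. The text's 50 mm bulb height agrees with the measured 48 mm. Now I'll grasp the flask along its axis, lift it and set it upright.

```bash
cat > f2.py <<'E'
from fit import *
flask,heater,cov=pickle.load(open("P.pkl","rb"))
B=flask[:3].copy(); B[2]=.050
a=np.array([flask[3],flask[4]+.008,1]); a/=np.linalg.norm(a)
y=-a; z=np.array([-1,0,0.]); z-=z@y*y; z/=np.linalg.norm(z); x=np.cross(y,z)
rot=Ro.from_matrix(np.c_[x,y,z]).as_euler("xyz",degrees=True); print(rot)
g=B+.071*a
env.gripper_to(1.0)
env.goto(g+.10*a,rot)
print(env.move_straight(g,rate=.12,force_limit=8))
env.gripper_to(0.0,grasp_force=25)
s=env.read_state(); print("open",s["opening"]*.087,s["position"]-g,s["force"])
up=[-90,0,90]
env.move_straight(g+[0,0,.03],rate=.1)
env.move_straight([B[0],B[1],.25],up,rate=.12)
env.goto([heater[0],heater[1],.262],up); env.dwell(.2)
s=env.read_state(); print(s["opening"]*.087,s["position"],s["force"],s["clock"])
S={}
V=[]
for n in("side","top"):
    p=look(n); m=env.trace(p,"flask_bulb"); S[n]=p
    print(n,[(round(q["score"],2),int(q["mask"].sum()),np.argwhere(q["mask"]).mean(0)[::-1].round().tolist()) for q in m])
    if m: p["m"]=m[0]["mask"]
pickle.dump(S,open("S2.pkl","wb")); 
t=project(S["side"],np.array([[heater[0],heater[1],.2]]),0)[0].astype(int)
im=cv2.resize(S["side"]["image"][t[1]-100:t[1]+100,t[0]-100:t[0]+100],(500,500)); cv2.imwrite("pics/held.png",im); print(t)
E
python3 f2.py
```

```text
[-94.1895  19.4205  90.    ]
False
open 0.025635880304592525 [-0.0001 -0.     -0.0001] [-0.0215  0.485  -1.1505]
0.02564461690091879 [0.6121 0.0313 0.262 ] [ 0.0302 -0.1564 -2.5927] 14.9583
side [(0.76, 1035, [336.0, 200.0])]
top [(0.29, 563, [217.0, 277.0])]
[335 203]
```

View pics/held.png

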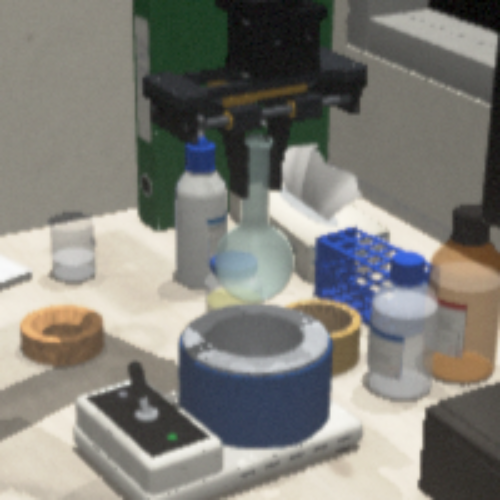

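The held flask is upright at (258,220) over the pot. I'll lower it now.

```bash
cat > f3.py <<'E'
from fit import *
flask,heater,cov=pickle.load(open("P.pkl","rb"))
up=[-90,0,90]; x,y=heater[:2]
env.move_straight([x,y,.175],up,rate=.1,force_limit=6)
hit=env.move_straight([x,y,.138],rate=.03,force_limit=2.5)
env.dwell(.2); s=env.read_state(); print(hit,s["position"],s["force"],s["clock"])
if hit and s["position"][2]<.155:
    env.gripper_to(.6); 
    env.move_straight([x,y,.29],rate=.2)
    c=np.array([.45,-.19,.33]); env.goto([.30,-.19,.33],up)
    S={}
    V=[]
    for n in("side","top"):
        p=look(n); S[n]=p; m=env.trace(p,"flask_bulb")
        print(n,[(round(q["score"],2),int(q["mask"].sum()),np.argwhere(q["mask"]).mean(0)[::-1].round().tolist()) for q in m])
        p["edge"]=None; r=edge_fit(lambda *v: heater_pts(*v),[(p,0)],heater,[.01,.01,.05])
    pickle.dump(S,open("S3.pkl","wb"))
    t=project(p:=S["side"],np.array([[x,y,.15]]),0)[0].astype(int)
    A=cv2.resize(p["image"][t[1]-60:t[1]+60,t[0]-60:t[0]+60],(480,480),interpolation=cv2.INTER_CUBIC)
    t=project(p:=S["top"],np.array([[x,y,.15]]),0)[0].astype(int)
    Bm=cv2.resize(p["image"][t[1]-40:t[1]+40,t[0]-40:t[0]+40],(320,320),interpolation=cv2.INTER_CUBIC)
    cv2.imwrite("pics/seated.png",np.hstack([A,cv2.copyMakeBorder(Bm,0,160,0,0,cv2.BORDER_CONSTANT)]))
    print(env.read_state()["clock"])
E
sed -i 's/;  *p\["edge"\].*//; /p\["edge"\]/d' f3.py; python3 f3.py
```

```text
True [0.6126 0.0298 0.1458] [ 2.2208 -1.0344  1.3252] 17.275
side [(0.86, 510, [337.0, 227.0])]
top [(0.93, 584, [315.0, 242.0])]
20.55
```

View pics/seated.png

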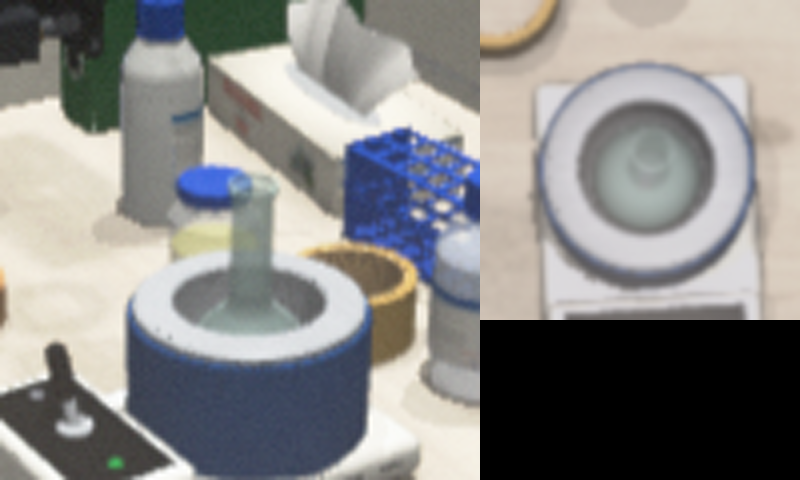

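The flask is upright and seated, with contact at TCP z 0.1458 against the expected 0.145. The neck in the side crop is straight at (250,240). One closer look at the covers to refine their poses, then I'll pick the near one.

```bash
cat > f4.py <<'E'
from fit import *
flask,heater,cov=pickle.load(open("P.pkl","rb"))
env.goto([.47,-.20,.30],[-90,0,90]); env.dwell(.15); p=look("wrist"); S=pickle.load(open("S3.pkl","rb")); S["w5"]=p; pickle.dump(S,open("S3.pkl","wb"))
S1=pickle.load(open("S.pkl","rb")); new=[]
for c in cov:
    v,e=edge_fit(cover_pts,[(p,1)],c,[.012,.012,.15]); print("w5",v,e)
    v,e=edge_fit(cover_pts,[(p,1),(S1["w3"],1),(S["top"],0),(S["side"],0)],c,[.012,.012,.15]); print("all",v,e); new.append(v)
pickle.dump((flask,heater,new),open("P.pkl","wb"))
im=cv2.resize(p["image"],None,fx=2,fy=2)
for v in new:
    for q in project(p,cover_pts(*v),1)*2+1: cv2.circle(im,tuple(int(a) for a in q),1,(0,255,0),-1)
cv2.imwrite("pics/cov.png",im[0:560,380:980])
for v in new: print(project(p,cover_pts(*v),1).mean(0))
for v,py in zip(new,(90,-90)):
    py+=np.degrees(heater[2])
    for k in(0,180):
        y0=(np.degrees(v[2])+k+180)%360-180; h=put(np.array([[-.077,0,.019]]),*v)[0]
        j0=env.inverse_kinematics(h,[-90,0,y0]); 
        h2=put(np.array([[-.077,0,.135]]),heater[0],heater[1],np.radians(py))[0]
        for k2 in (0,180):
            j2=env.inverse_kinematics(h2,[-90,0,(py+k2+180)%360-180])
            print(y0,j0,py+k2,j2)
E
python3 f4.py
```

```text
w5 [ 0.4463 -0.1923  3.0033] 0.84424824
all [ 0.4454 -0.1933  2.9597] 0.9604617
w5 [ 0.4277 -0.3911  3.4389] 1.008062
all [ 0.4272 -0.3931  3.4049] 1.2848699
[336.6591 203.9833]
[352.2497  44.6826]
169.578742886864 [ -5.1304  29.0008 -22.3038   0.     -38.6954  84.7092] 92.13573037006954 [ 10.64    25.3607  -7.6182   0.     -57.0211  -8.5043]
169.578742886864 [ -5.1304  29.0008 -22.3038   0.     -38.6954  84.7092] 272.13573037006955 [ 10.64    25.3607  -7.6182   0.     -57.0211 171.4957]
-10.421257113135994 [ -5.1304  29.0008 -22.3038  -0.     -38.6954 -95.2908] 92.13573037006954 [ 10.64    25.3607  -7.6182   0.     -57.0211  -8.5043]
-10.421257113135994 [ -5.1304  29.0008 -22.3038  -0.     -38.6954 -95.2908] 272.13573037006955 [ 10.64    25.3607  -7.6182   0.     -57.0211 171.4957]
-164.9121821478281 [-21.8268  33.6744 -12.6849   0.     -43.6407 126.9146] -87.86426962993046 [ 24.9164  25.5172  -7.3543   0.     -57.1284 157.2193]
-164.9121821478281 [-21.8268  33.6744 -12.6849   0.     -43.6407 126.9146] 92.13573037006954 [ 24.9164  25.5172  -7.3543   0.     -57.1284 -22.7807]
15.087817852171838 [-21.8268  33.6744 -12.6849  -0.     -43.6407 -53.0854] -87.86426962993046 [ 24.9164  25.5172  -7.3543   0.     -57.1284 157.2193]
15.087817852171838 [-21.8268  33.6744 -12.6849  -0.     -43.6407 -53.0854] 92.13573037006954 [ 24.9164  25.5172  -7.3543   0.     -57.1284 -22.7807]
```

View pics/cov.png

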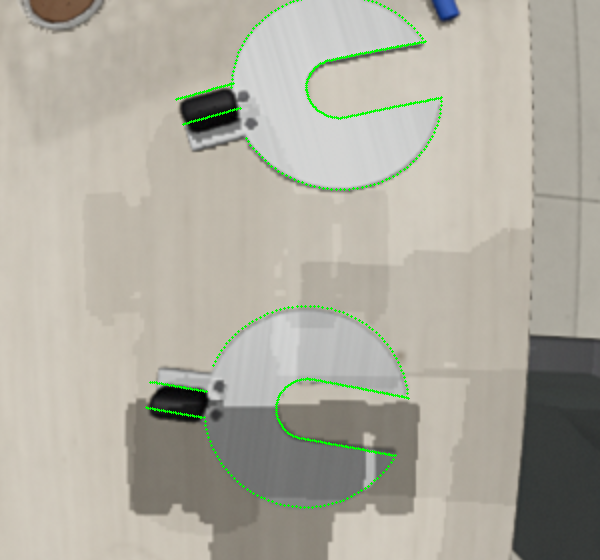

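The overlay fits the discs well. The near handle sits about 3 px off the combined fit, and the single closer view gave the better yaw (3.00 and 3.44), so I'll use those. Next I'll pick the near cover and bring it to the standoff.

```bash
cat > f5.py <<'E'
from fit import *
import sys
flask,heater,_=pickle.load(open("P.pkl","rb"))
C={"a":(.4463,-.1923,3.005,90,.124,.16),"b":(.4277,-.3911,3.435,-90,.133,.25)}
GZ=.019   # TCP above underside; grasp point 38 mm above it
def tcp(x,y,yaw,zu): return put(np.array([[-.077,0,zu+GZ]]),x,y,yaw)[0]
def rot(yaw): return [-90,0,(np.degrees(yaw)+180)%360-180]
def fitheld(zu,v0):
    p=look("top"); return edge_fit(lambda *v: cover_pts(*v)[:-60]+[0,0,zu],[(p,0)],v0,[.012,.012,.1])
def standoff(k): 
    yaw=np.radians(C[k][3])+heater[2]; return yaw,heater[:2]-.115*np.array([np.cos(yaw),np.sin(yaw)])
if __name__=="__main__":
    k=sys.argv[1]; x,y,yc,_,zs,zl=C[k]
    env.gripper_to(.7); env.goto(tcp(x,y,yc,.12),rot(yc))
    print(env.move_straight(tcp(x,y,yc,.0),rate=.12,force_limit=8))
    env.gripper_to(0.,grasp_force=50); s=env.read_state(); print("open",s["opening"]*.087,s["position"],s["force"],s["clock"])
    env.move_straight(tcp(x,y,yc,zl),rate=.15)
    yaw,o=standoff(k); env.goto(tcp(*o,yaw,zl),rot(yaw))
    env.move_straight(tcp(*o,yaw,zs+.006),rate=.12); env.dwell(.3)
    s=env.read_state(); print(s["opening"]*.087,s["position"]-tcp(*o,yaw,zs+.006),s["force"],s["clock"])
    print("want",o,yaw,"seen",fitheld(zs+.006,[*o,yaw]))
    p=look("side"); t=project(p,np.array([[*heater[:2],.15]]),0)[0].astype(int); cv2.imwrite("pics/so_%s.png"%k,cv2.resize(p["image"][t[1]-110:t[1]+110,t[0]-110:t[0]+110],(600,600),interpolation=cv2.INTER_CUBIC))
E
python3 f5.py a
```

```text
False
open 0.014692145521758722 [ 0.5226 -0.2028  0.019 ] [ 0.3093 -0.6191  0.1714] 25.25
0.014955656437860334 [ 0.0004 -0.      0.0008] [-0.615  -0.1788 -1.2802] 28.4917
want [ 0.6165 -0.085 ] 1.608071853687447 seen (array([ 0.5927, -0.1227,  1.3459]), np.float32(1.5712517))
```

View pics/so_a.png

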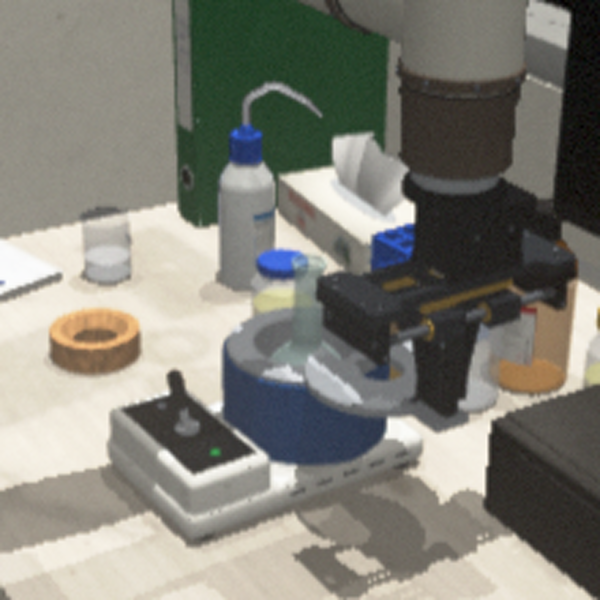

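Cover a is held level with its slot facing the neck (about (305,300)). The top-camera fit failed because the arm hides the cover. I'll slide it in with a force limit, lower it and release.

```bash
cat > f6.py <<'E'
from f5 import *
k=sys.argv[1]; x,y,yc,_,zs,zl=C[k]; yaw,o=standoff(k); hc=heater[:2]
env.move_straight(tcp(*o,yaw,zs),rate=.1)
h=env.move_straight(tcp(*hc,yaw,zs),rate=.08,force_limit=4)
s=env.read_state(); print("slide hit",h,s["position"]-tcp(*hc,yaw,zs),s["force"],s["clock"])
if h: sys.exit()
h=env.move_straight(tcp(*hc,yaw,zs-.014),rate=.03,force_limit=4); s=env.read_state()
print("down",h,"underside z",s["position"][2]-GZ,s["force"])
env.gripper_to(.45); s=env.read_state()
env.move_straight(tcp(*hc,yaw,.25),rate=.25)
print(env.read_state()["clock"])
E
python3 f6.py a
```

```text
slide hit False [ 0.     -0.0004 -0.    ] [ 0.7302  0.3545 -0.5996] 30.425
down True underside z 0.11596494197242425 [-0.3706  0.3564  3.3207]
32.2167
```

Contact came at underside z 0.116, so cover a lies on the rim. Now cover b, with a numerical check of cover a once the arm is clear.

```bash
sed -i '/env.move_straight(tcp(x,y,yc,zl),rate=.15)/i\    if k=="b": print("cover a on rim", fitheld(.116,[*heater[:2],np.pi/2+heater[2]]))' f5.py
python3 f5.py b
```

```text
False
open 0.014520294797177669 [ 0.5016 -0.3689  0.0191] [-0.2267  0.1102 -0.6297] 36.95
cover a on rim (array([0.6164, 0.0288, 1.6832]), np.float32(0.44280365))
0.014528030964017924 [0.0001 0.0001 0.0005] [-0.0248  0.9002 -1.6551] 42.3417
want [0.6079 0.1448] -1.5335207999023461 seen (array([ 0.6099,  0.1438, -1.5307]), np.float32(0.40601265))
```

View pics/so_b.png

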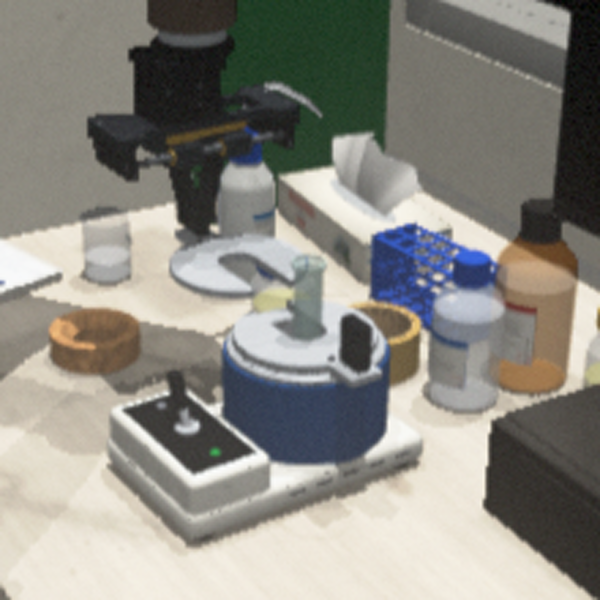

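Cover a lies flat round the neck, with its handle at (355,343) towards -y. Cover b is held level, 2 mm from where I want it. Now I'll insert b.

```bash
python3 f6.py b
```

```text
slide hit False [ 0.      0.0005 -0.    ] [-0.6421  0.2018 -2.1212] 44.275
down True underside z 0.12499601685021845 [ 0.2241 -0.4228  3.6172]
46.0333
```

Contact at underside z 0.125, so cover b lies flat on cover a. Now the switch.

```bash
cat > f7.py <<'E'
from fit import *
flask,heater,_=pickle.load(open("P.pkl","rb"))
def hp(x,y,z): return put(np.array([[x,y,z]]),*heater)[0]
r=[-90,0,np.degrees(heater[2])]
env.gripper_to(0.0,grasp_force=20)
env.goto(hp(-.122,.075,.20),r)
env.move_straight(hp(-.122,.075,.091),rate=.2,force_limit=8)
h1=env.move_straight(hp(-.122,.02,.091),rate=.08,force_limit=10); print(h1)
h=env.move_straight(hp(-.122,-.02,.091),rate=.06,force_limit=10)
s=env.read_state(); print(h,Ro.from_euler("z",-heater[2]).apply(s["position"]-[*heater[:2],0]),s["force"])
env.move_straight(hp(-.122,.03,.091),rate=.15); env.move_straight(hp(-.122,.03,.22),rate=.25)
env.goto([.30,.30,.35],[-90,0,90]); env.dwell(.2)
ims=[]
for n,zz in(("side",90),("top",60)):
    p=look(n); print(n,[(np.round(q["xyz"],3).tolist(),round(q["score"],2)) for q in env.search_frame(p,"switch_tip")])
    if n=="top":
        for z,v in((.116,np.pi/2),(.125,-np.pi/2)): print(edge_fit(lambda *v: cover_pts(*v)+[0,0,z],[(p,0)],[*heater[:2],v+heater[2]],[.01,.01,.12]))
    t=project(p,hp(-.05,0,.12)[None],0)[0].astype(int); ims.append(cv2.resize(p["image"][t[1]-zz:t[1]+zz,t[0]-zz:t[0]+zz],(400,400),interpolation=cv2.INTER_CUBIC))
cv2.imwrite("pics/fin.png",np.hstack(ims)); print(env.read_state()["clock"])
E
python3 f7.py
```

```text
False
True [-0.1211 -0.0007  0.091 ] [-3.1914  7.9129  3.3383]
side [([0.489, 0.002, 0.094], 0.5), ([0.611, 0.449, 0.046], 0.23)]
top []
(array([0.6174, 0.0288, 1.5148]), np.float32(1.0928276))
(array([ 0.6156,  0.0286, -1.4853]), np.float32(0.5156385))
55.6083
```

View pics/fin.png

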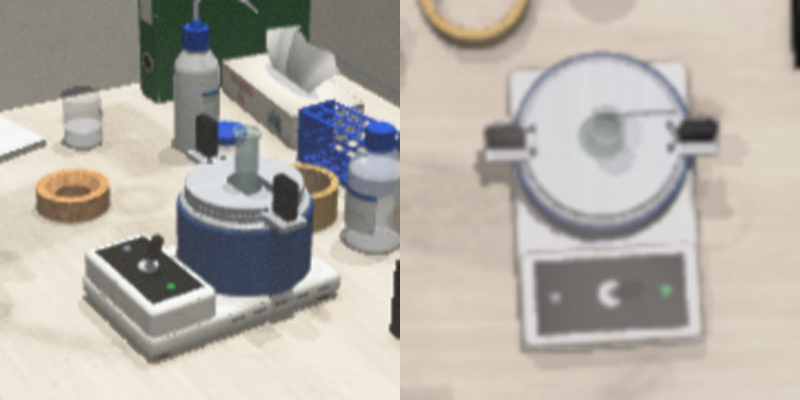

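```bash
python3 -c "
from h import *
env.close_job(); print(env.read_state()['clock'])"
```

```text
the job is handed in; nothing more can be done
the job is handed in; nothing more can be done
```

The job is done and handed in at about 56 s on the robot's clock, within the 72 s limit.

- **Flask:** I took it by the neck along its lean, set it upright and lowered it into the well. It touched down at TCP z 0.1458 m, where 0.145 m was expected. The later pictures show it standing upright.
- **Covers:** Both slid around the neck without touching it. The undersides came to rest at 0.116 m and 0.125 m, so they lie flat on the rim and on each other. Their handles are on opposite sides, at -y and +y.
- **Switch:** I pushed it last, to its stop. The side camera put the tip about 23 mm to the -y side of the hinge, which is on.
- **Other things:** I didn't touch the beaker, jars or bottles, and they look unmoved in the last pictures. The arm stood clear of everything at hand-in.

These checks failed or disagreed:
- **Camera fit of the covers:** On the heater they came out 3–5 mm off the axis and a few degrees off in yaw. The two fits of the lower cover differ by about 10°, because the upper one hides most of it.
- **Top camera:** The fit of the first held cover failed because the arm hid it. The network did not find the switch tip in the final top picture, so "on" rests on the side camera and the push to the stop.

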